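Lock the red stick blender on to spin itself dry

TASK

The two rinsed stick blenders lie trigger-up in their drying cradles. Set the red one running hands-free so it spins itself dry: squeeze its trigger down, push its yellow side lock button fully home into its housing while the trigger is held, then let the trigger up so that the lock holds it on. Do not touch the blue blender.

Things in the scene. Friction and masses are not known exactly. Their poses are not given: they have to be found in the camera images.
- red_blender_press (a point): Fixed point: centre of the top of the red blender's released trigger, 105 mm above the table. Axes: x along the handle to the steel shaft, y across it to the yellow lock button, z up. The blender is fixed in a white cradle, its handle 66 mm wide. The trigger is a flat grey paddle, 78 (x) by 52 (y) mm; red humps rise 3 mm above it beyond x = -67 and +44 mm.
- red_blender_trigger (a joint): Trigger travel straight down, m: 0 released, 0.014 at its hard stop. Spring 4 N at the start, 11 N at the stop. The lock button is blocked until the trigger is more than 0.009 down; with the lock home, the let-up trigger is caught and rests at about 0.008.
- red_blender_lock (a joint): Yellow lock button, travel to +y in m: 0 off, 0.010 home. 2.5 N moves it; it stays where left. A block 30 mm long (x = 0 centred), 3 to 17 mm above the released trigger; its face to push looks to -y at y = 14 mm, its black housing (50 mm long, 20 mm above the trigger) begins at y = 27.5 mm. Shut fingertips pressing the trigger at y = -12 mm can slide to +y and push it.
- blue_blender: Bystander: fixed blender of the same build, blue handle, own cradle. Origin on the table under its trigger's centre, x to its shaft, y to its lock button; spans x -126 to +280, y -55 to +55 mm, 125 mm high. A loose white mug (80 mm wide, 90 high) stands between the blenders, nearer the robot; a coffee jar and a steel jug at the far corners.

How it is judged (in metres and radians):
On the way, in this order (a step that is already met when the one before it is completed fails the run):
1. the red blender's trigger is squeezed, more than 9 mm down, its lock button still out (value of joint red_blender_trigger above 0.009 m and value of joint red_blender_lock below 0.004 m), for 0.1 s.
2. with the trigger held down, the lock button is pushed in by more than 6 mm (value of joint red_blender_trigger above 0.0065 m and value of joint red_blender_lock above 0.006 m), for 0.1 s.
At the end, for the whole second after the job is handed in: The red blender's lock button is in by more than 6 mm of its 10 mm and its trigger, let go, is held on by the lock, 6 to 9.5 mm down (value of joint each of red_blender_lock, red_blender_trigger above 0.006 m and value of joint red_blender_trigger below 0.0095 m); the robot touches nothing.
It fails at once if the blue blender is touched (more than 1 N) (contact force between any of the fingers, the arm and blue_blender above 1 N).
It also fails if it takes over 32 s, if anything falls off the work surface, if the arm or the gripper's body presses on something with over 40 N, if the wrist force passes 120 N, or if a joint passes its speed limit or range.

ROBOT

A 6-joint arm with a two-finger parallel gripper is mounted at the origin on the work surface. World frame = base frame: x ahead of the robot, y to its left, z up, the work surface at z = 0. Lengths are in mm, angles in degrees, forces in N, time in s.
With the tool pointing down it reaches from about 350 to 850 mm from the base axis. Payload 8.1 kg.
Tool frame: the origin (TCP) lies between the finger pads; the fingertips stand 22 mm ahead of it and the grasp point (between the pads) lies 3 mm ahead of it (r.nose_length is the z of the fingertips in the tool frame, in mm); z points along the fingers, x is the direction in which the jaws open and shut, and the axes are right-handed (so a half turn about z gives the same grasp; the last joint's range is limited). The gripper opens to 85 mm and grips with 20 to 120 N. Pads are 22 mm wide; open, the fingers measure 114 mm over their backs; the gripper's body (76 mm by 85 mm) begins 54 mm behind the grasp point. The pads swing forward as they close: fully open they stand 13 mm farther back than shut.
Start: joints at [64.836, 7.471, 85.268, -0, 87.261, -4.893], TCP at [207.858, 562.85, 253.292] pointing down, gripper open.
Joint ranges: [-169.43, 169.43], [-51.17, 129.36], [1.28, 143.12], [-76.62, 256.62], [0, 156.53], [-152.29, 152.29]. Speed limits (degrees/s): [136.94, 136.94, 159.86, 180, 180, 180].

INTERFACE

Orientations are given as [roll, pitch, yaw] about the fixed x, y, z axes, in that order (R = Rz(yaw) Ry(pitch) Rx(roll)).
In Python, from bench import r gives the robot as it stands.
- The arm moves only by the shell command python3 -m jog 'ROWS' [FORCE]. ROWS is JSON, a list of rows, each a list of 5 numbers: the shift along the tool's x, y, z in m, then the turn about the tool's z in degrees, then the opening in per cent of the stroke, from 0 (shut) to 100 (fully open). A call has 1 to 8 rows; each row is the pose to reach, as a shift and turn from the pose measured when the call began, along the tool's axes at that moment; what a row does not reach only later rows make up. A row lasts 1/10 s, in which the tool goes at most 50 mm and 8.59 degrees, less where a joint would pass 70% of its speed; a pose out of reach is approached as far as the arm can. A call with a gripper value outside its range is refused whole. The fingers move at their own pace and stop on an object; FORCE is the grip in N (left out, the last holds). Time passes only in rows, so rows that repeat a pose let the fingers close. It gives the time, the measured TCP pose, the force and the opening at its end, in the units of the state.
- r.sense(): the state, without advancing time (a new reading comes with each control period).
- r.snapshot(name): name is "side" or "top" or "wrist"; returns a dict with "image" (480x640x3 uint8, red, green, blue), "K" (3x3 intrinsics, pixels), "T" (4x4, takes a point from camera to world coordinates); the wrist camera has in their place "tool_from_camera" (4x4, takes a point from camera to tool coordinates, whose origin is the TCP and whose axes are the tool frame's). Camera axes: x right, y down, z forward; pixel columns grow to the right and rows downward; lengths in mm; the calibration is good to about 2 mm. A picture is of the moment at which its call begins: read the wrist's pose just before it. There is no depth.
- r.hand_in(): hands the job in, once; it reports no verdict.
Trained networks look in a picture, given as the dict that the camera call returned (one of the last four; its "shot" number tells which), for a name from the list of things; names that differ only in an ending like _2 or _b are one class to them, and where a whole thing is asked for, a point or a joint stands for the part that bears it (a point fixed in the world has none). Each returns a list of dicts, best first, with "conf" (0 to 1); they miss things now and then, are a little off and sometimes report something else, mostly with a low value. They report only what shows in the picture. A call takes as long as a camera call.
- r.search_frame(picture, label): "bbox" ([left, top, right, bottom] in pixels, round what is visible of it).
- r.pinpoint(picture, label): "uv" ([column, row] in pixels: a listed point, or the origin of a listed thing).
The state is a dict: "time": time; "joint_pos": joint angles; "qd": joint speeds; "joint_efforts": joint torques, N m; "tool_pos": TCP position; "tcp_rot": TCP orientation; "ft_force": force on the tool from outside, world axes, zero at the start; "wrist_torque": the same for the moment, N m; "finger_gap": finger opening in mm.
Only numpy, scipy, OpenCV 4.12 (cv2) and the standard library are available. Lean on these libraries where they do the work, as an engineer would, in place of code of your own. Each camera call takes 0.05 s, during which the arm holds its last target. There are 200 camera calls.

## Working session

There is one attempt and no reset: what is moved stays moved. The work goes in short steps, Python scripts to look and compute and a shell command to move; the robot and the scene stay as the last step left them, time stands still between calls to the robot, and variables do not carry over. Pictures are saved under pics/ and viewed, about 8 in all and at most 12, crops included, and the job is handed in when it is done.

```bash
mkdir -p pics; ls; cat > h.py <<'E'
import numpy as np, cv2
from bench import r
from scipy.spatial.transform import Rotation as Ro
def toolT():
    s=r.sense(); T=np.eye(4); T[:3,:3]=Ro.from_euler('xyz',s['tcp_rot'],degrees=True).as_matrix(); T[:3,3]=s['tool_pos']; return T
def snap(n):
    W=toolT(); p=r.snapshot(n)
    if n=='wrist': p['Tw']=W@np.array(p['tool_from_camera'])
    else: p['Tw']=np.array(p['T'])
    return p
def at(p,uv,z):
    d=p['Tw'][:3,:3]@np.linalg.solve(np.array(p['K']),[uv[0],uv[1],1]); o=p['Tw'][:3,3]
    return o+d*(z-o[2])/d[2]
def save(p,f): cv2.imwrite('pics/'+f,p['image'][:,:,::-1])
E
python3 - <<'E'
from h import *
s=r.sense(); print({k:np.round(v,2) for k,v in s.items()})
ims=[]
for n in('top','side','wrist'):
    p=snap(n); ims.append(p['image'])
    for l,z in(('red_blender_press',105),('blue_blender',0)):
        for d in r.pinpoint(p,l)[:2]: print(n,l,d['conf'],np.round(d['uv'],1),np.round(at(p,d['uv'],z),1))
    for l in('red_blender_lock','red_blender_trigger'):
        for d in r.search_frame(p,l)[:2]: 
            b=np.array(d['bbox']); print(n,l,d['conf'],np.round(b,0),np.round(at(p,[(b[0]+b[2])/2,(b[1]+b[3])/2],110),1))
save({'image':ims[0]},'top.png'); save({'image':ims[2]},'wrist.png')
E
```

```text
pics
{'time': np.float64(0.0), 'joint_pos': array([64.83,  7.51, 85.33, -0.  , 87.26, -4.89]), 'qd': array([ 0.05,  0.08,  0.03, -0.05, -0.02,  0.06]), 'joint_efforts': array([-0.000e+00, -5.694e+01, -5.005e+01, -0.000e+00,  1.000e-02,
       -0.000e+00]), 'tool_pos': array([207.67, 562.39, 252.26]), 'tcp_rot': array([-1.7999e+02,  1.0000e-01,  6.9730e+01]), 'ft_force': array([ 0.82, -0.96, -0.02]), 'wrist_torque': array([0.06, 0.02, 0.  ]), 'finger_gap': np.float64(85.35)}
top red_blender_press 0.56 [180.5 204.6] [563.3 238.4 105. ]
top blue_blender 0.74 [432.7 270.2] [ 470.1 -225.8    0. ]
top red_blender_lock 0.53 [158. 194. 168. 216.] [561.3 266.3 110. ]
top red_blender_trigger 0.92 [166. 186. 204. 236.] [551.2 228.5 110. ]
side red_blender_press 0.61 [244.6 168.8] [555.2 231.6 105. ]
side blue_blender 0.87 [409.5 406.3] [ 463.8 -230.7    0. ]
side red_blender_lock 0.75 [228. 154. 247. 163.] [561.9 261.2 110. ]
side red_blender_trigger 0.87 [216. 158. 273. 185.] [544.5 216.9 110. ]
```

View pics/top.png

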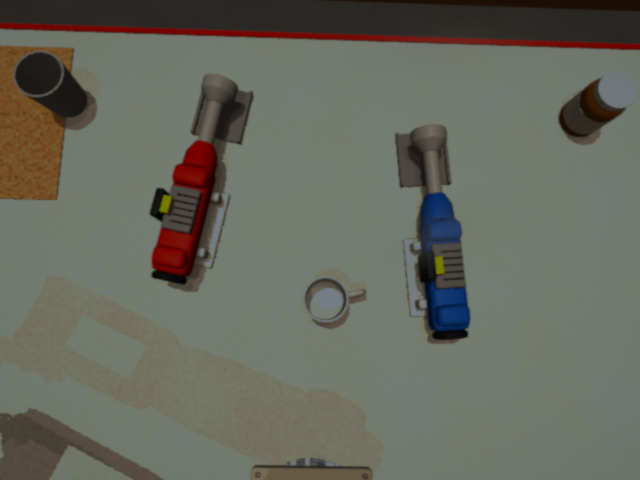

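View pics/wrist.png

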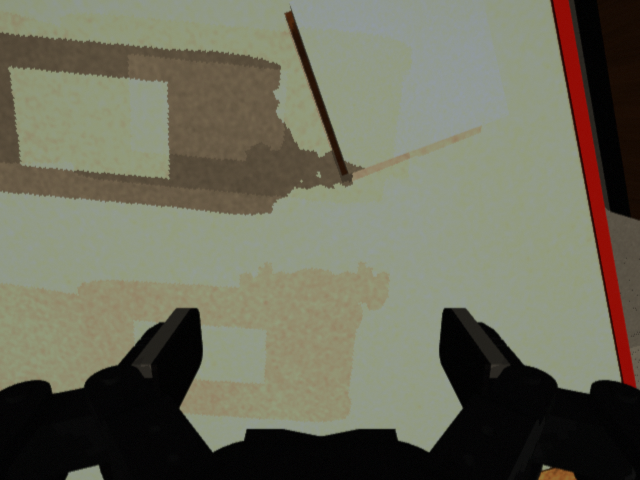

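The top view shows the red blender at about (182,209) with its shaft up (+x), its yellow lock to the left (+y), and the mug and blue blender well to the right. The wrist view shows only bare table and the open fingers. Next I'll work out the axis yaw and a viewing pose.

```bash
cat >> h.py <<'E'
def redaxis(p,z=95):
    h=cv2.cvtColor(p['image'],cv2.COLOR_RGB2HSV); m=((h[...,0]<8)|(h[...,0]>172))&(h[...,1]>170)&(h[...,2]>60)
    m=m.astype(np.uint8); n,l,st,c=cv2.connectedComponentsWithStats(m)
    ok=[i for i in range(1,n) if st[i,2]<400 and st[i,3]<460]; i=max(ok,key=lambda i:st[i,4])
    v,u=np.where(l==i); P=np.array([at(p,q,z)[:2] for q in zip(u,v)],np.float32)
    c=P.mean(0); w,V=np.linalg.eigh(np.cov((P-c).T)); d=V[:,1]*np.sign(V[0,1]); return c,np.degrees(np.arctan2(d[1],d[0])),st[i]
E
python3 - <<'E'
from h import *
p=snap('top'); print(redaxis(p))
p=snap('wrist'); print(np.round(p['tool_from_camera'],3),np.round(p['K'],1)); 
yaw=redaxis(snap('top'))[1]
print(toolT()[:3,:3].T@(np.array([558,236,230])-toolT()[:3,3]))
E
```

```text
(array([559.05835, 233.24834], dtype=float32), np.float64(-11.240613817939236), array([ 152,  141,   63,  134, 3030], dtype=int32))
[[ 1.00000e+00 -1.00000e-03  0.00000e+00 -1.50000e-01]
 [ 1.00000e-03  9.60000e-01  2.81000e-01 -7.02250e+01]
 [-1.00000e-03 -2.81000e-01  9.60000e-01 -1.21198e+02]
 [ 0.00000e+00  0.00000e+00  0.00000e+00  1.00000e+00]] [[403.8   0.  320.5]
 [  0.  403.8 241.2]
 [  0.    0.    1. ]]
[-185.29340277  441.67818054   23.32291801]
```

```bash
python3 -m jog '[[-0.185,0.442,0,82,0],[-0.185,0.442,0,82,0],[-0.185,0.442,0,82,0],[-0.185,0.442,0,82,0],[-0.185,0.442,0,82,0],[-0.185,0.442,0,82,0],[-0.185,0.442,0,82,0],[-0.185,0.442,0,82,0]]'; python3 - <<'E'
from h import *
T=toolT(); print(np.round(T[:3,:3].T@(np.array([558,236,250])-T[:3,3]),1), r.sense()['tcp_rot'])
E
```

```text
time: 1.7
tool_pos: [501.8, 288.5, 253.6]
tcp_rot: [-180.0, -0.0, 0.6]
ft_force: [0.5, 1.5, 0.0]
finger_gap: -0.2
[55.7 53.2  3.6] [-1.79979528e+02 -3.02428172e-02  6.22984345e-01]
```

```bash
python3 -m jog '[[0.055,0.053,0.004,12.5,0],[0.055,0.053,0.004,12.5,0],[0.055,0.053,0.004,12.5,0],[0.055,0.053,0.004,12.5,0]]'; python3 - <<'E'
from h import *
p=snap('wrist'); save(p,'w2.png'); T=toolT(); print(r.sense()['tcp_rot'],T[:3,3])
print(redaxis(p))
for d in r.pinpoint(p,'red_blender_press')[:2]: print(d['conf'],np.round(d['uv'],1),np.round(at(p,d['uv'],105),1))
for l in('red_blender_lock','red_blender_trigger'):
    for d in r.search_frame(p,l)[:2]: print(l,d['conf'],np.round(d['bbox']))
E
```

```text
time: 2.1
tool_pos: [557.5, 235.6, 249.3]
tcp_rot: [-180.0, 0.0, -11.9]
ft_force: [-0.3, 0.5, -0.6]
finger_gap: -0.0
[-1.79962845e+02  8.00805660e-03 -1.18315070e+01] [557.00486831 236.42220122 249.4759194 ]
(array([634.36884, 229.7203 ], dtype=float32), np.float64(-14.858932391510521), array([  356,   170,   147,    97, 10220], dtype=int32))
0.71 [317.7 229.8] [557.  237.5 105. ]
red_blender_lock 0.66 [296. 193. 344. 214.]
red_blender_trigger 0.87 [259. 184. 376. 266.]
```

View pics/w2.png

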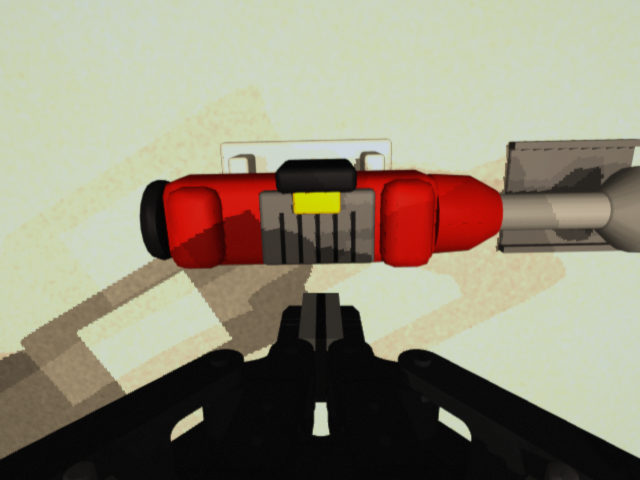

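The wrist view shows the red blender lying level in the image, so its yaw is about -12°. The trigger spans about (260–375, 190–265), the yellow button is at (317,203), and the shut fingertips are at (321,300). I'll check the edges against the given sizes.

```bash
python3 - <<'E'
from h import *
p=snap('wrist'); T=toolT()
f=lambda uv,z: np.round(T[:3,:3].T@(at(p,uv,z)-T[:3,3]),1)
for n,uv,z in(('press',(317.7,229.8),105),('trig bottom edge y-26',(317,264),105),('trig left',(260.5,228),105),('trig right',(375,228),105),('lock face bottom y14',(317,214),108),('lock face top y14',(317,212),122),('lock L',(293,213),115),('lock R',(341,213),115),('housing top edge y27.5',(317,190),125)): print(n,f(uv,z))
g=cv2.cvtColor(p['image'],cv2.COLOR_RGB2HSV); m=(abs(g[...,0].astype(int)-30)<6)&(g[...,1]>150); v,u=np.where(m&(np.indices(m.shape)[0]<260)); print(u.min(),u.max(),v.min(),v.max())
E
```

```text
press [ -0.9  -1.5 144.8]
trig bottom edge y-26 [ -1.4  23.1 144.8]
trig left [-39.7  -2.8 144.8]
trig right [ 38.1  -2.7 144.8]
lock face bottom y14 [ -1.3 -13.2 141.8]
lock face top y14 [ -1.2 -17.5 127.8]
lock L [-16.7 -15.4 134.8]
lock R [ 14.3 -15.3 134.8]
housing top edge y27.5 [ -1.1 -31.9 124.8]
296 341 193 215
```

```bash
python3 -m jog '[[-0.001,0.010,0.04,0,0],[-0.001,0.010,0.08,0,0],[-0.001,0.010,0.105,0,0],[-0.001,0.010,0.115,0,0],[-0.001,0.010,0.115,0,0],[-0.001,0.010,0.115,0,0]]' 60; python3 - <<'E'
from h import *
p=snap('wrist'); save(p,'w3.png'); s=r.sense(); print(s['tool_pos'],s['ft_force'])
E
```

```text
time: 2.95
tool_pos: [554.5, 228.4, 136.6]
tcp_rot: [-179.9, -0.1, -11.7]
ft_force: [-0.1, 0.3, 0.3]
finger_gap: 0.3
[554.94119675 228.42254756 137.16792305] [0.555816   0.32693114 0.84076889]
```

View pics/w3.png

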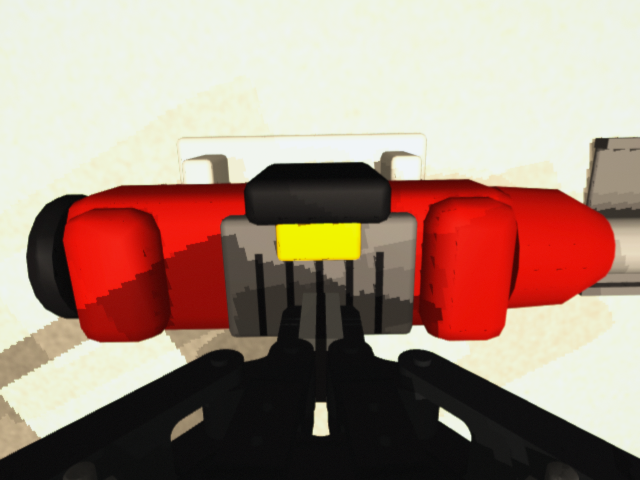

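The shut fingertips sit over the trigger at (320,295), in line with the yellow button at (318,242) and about 25–30 px clear of its face. Now I'll press.

```bash
python3 -m jog '[[0,0,0.006,0,0],[0,0,0.012,0,0],[0,0,0.017,0,0],[0,0,0.021,0,0],[0,0,0.022,0,0],[0,0,0.022,0,0],[0,0,0.022,0,0]]'
```

```text
time: 3.7
tool_pos: [556.3, 228.9, 116.7]
tcp_rot: [-179.8, -0.4, -11.7]
ft_force: [-0.3, 0.8, 8.6]
finger_gap: 0.0
```

```bash
python3 -m jog '[[0,0,0.001,0,0],[0,0,0.002,0,0],[0,0,0.003,0,0],[0,0,0.003,0,0],[0,0,0.003,0,0],[0,0,0.003,0,0]]'
```

```text
time: 4.3
tool_pos: [556.5, 229.0, 114.8]
tcp_rot: [-179.8, -0.4, -11.7]
ft_force: [-3.5, -2.3, 9.5]
finger_gap: 0.0
```

```bash
python3 -m jog '[[0,-0.004,0.0005,0,0],[0,-0.008,0.0005,0,0],[0,-0.011,0.0005,0,0],[0,-0.014,0.0005,0,0],[0,-0.017,0.0005,0,0],[0,-0.019,0.0005,0,0],[0,-0.019,0.0005,0,0]]'; python3 - <<'E'
from h import *
p=snap('wrist'); save(p,'w4.png')
for i in range(3): print(np.round(r.sense()['ft_force'],1)); snap('wrist')
E
```

```text
time: 5.0
tool_pos: [561.0, 246.4, 115.5]
tcp_rot: [-179.9, -0.5, -11.7]
ft_force: [-1.8, -7.3, 11.4]
finger_gap: -0.0
[-1.8 -7.  10.3]
[-2.2 -6.9 10.1]
[-3.1 -6.5 10.5]
```

View pics/w4.png

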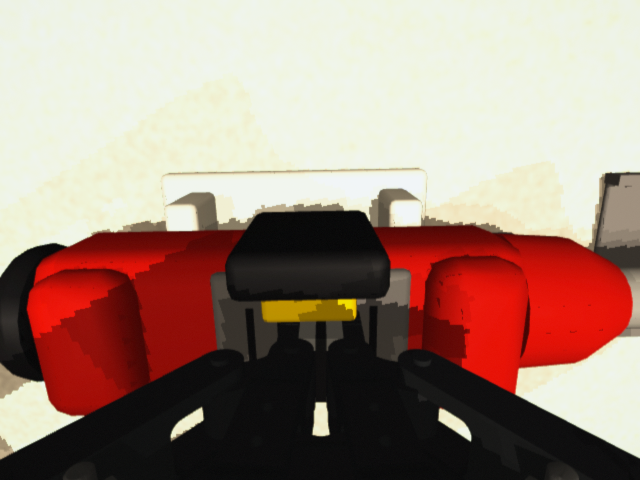

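The yellow button at (310,310) is touched and partly in, with about 20 px still showing. I'll keep pushing.

```bash
python3 -m jog '[[0,-0.002,0.0005,0,0],[0,-0.004,0.0005,0,0],[0,-0.006,0.0005,0,0],[0,-0.007,0.0005,0,0],[0,-0.007,0.0005,0,0]]'; python3 - <<'E'
from h import *
p=snap('wrist'); save(p,'w5.png')
for i in range(2): print(np.round(r.sense()['ft_force'],1)); snap('wrist')
E
```

```text
time: 5.7
tool_pos: [562.3, 250.6, 115.5]
tcp_rot: [179.9, -0.4, -11.8]
ft_force: [-5.6, -13.7, 12.3]
finger_gap: 0.2
[ -5.7 -13.7  12.3]
[ -6.5 -13.1  12.7]
```

View pics/w5.png

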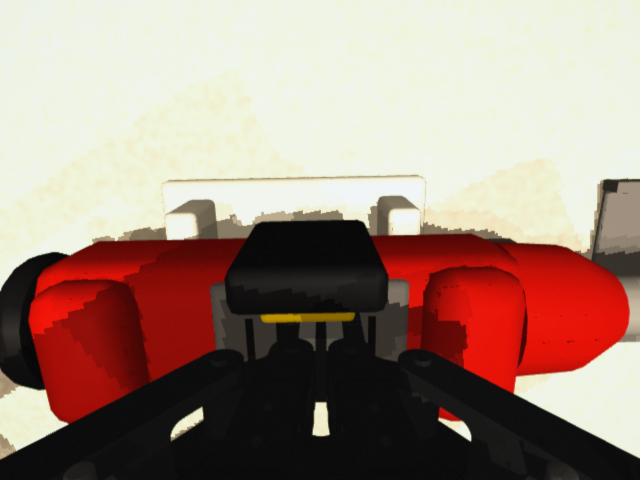

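The push force rose sharply and about 3 mm of yellow still shows, which matches the button being home (face at y=24, housing at 27.5). I'll back off, lift and check.

```bash
python3 -m jog '[[0,0.002,0,0,0],[0,0.005,0,0,0],[0,0.005,-0.010,0,0],[0,0.005,-0.025,0,0],[0,0.008,-0.06,0,0],[0,0.010,-0.09,0,0],[0,0.010,-0.09,0,0],[0,0.010,-0.09,0,0]]'; python3 - <<'E'
from h import *
p=snap('wrist'); save(p,'w6.png'); T=toolT(); print(r.sense()['ft_force'])
f=lambda uv,z: np.round(T[:3,:3].T@(at(p,uv,z)-T[:3,3]),1)
g=cv2.cvtColor(p['image'],cv2.COLOR_RGB2HSV); m=(abs(g[...,0].astype(int)-28)<8)&(g[...,1]>150); m[280:]=0; v,u=np.where(m); print(u.min(),u.max(),v.min(),v.max(),len(u))
E
```

```text
time: 6.65
tool_pos: [560.2, 241.2, 207.1]
tcp_rot: [180.0, -0.6, -11.8]
ft_force: [-0.3, -0.1, -1.1]
finger_gap: 0.5
[ 0.4972931  -0.24176122  0.10016224]
283 339 215 223 429
```

View pics/w6.png

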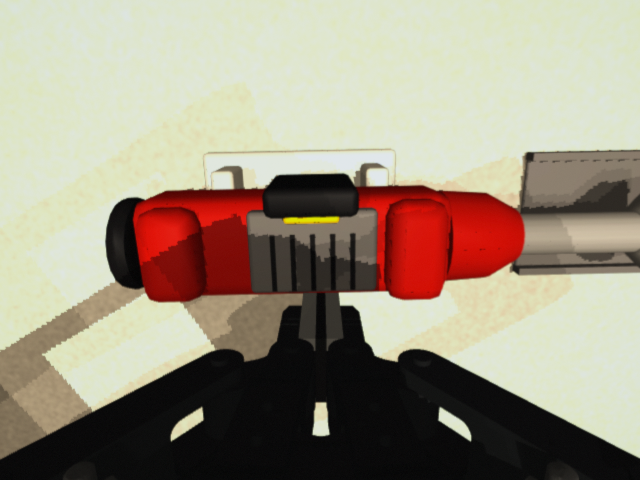

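Only a thin yellow strip shows at (311,219), so the button is home. The trigger's apparent size against the button's puts it well below its released height, so it's held down. The robot is clear, so I'm handing in.

```bash
python3 -c "
from bench import r
print(r.hand_in())"
```

```text
the job is handed in; nothing more can be done
None
```

The red blender should now be running hands-free: I squeezed its trigger, pushed the yellow lock button home and let the trigger up. The job was handed in at about 6.7 s of the allowed 32 s, and the hand-in gives no verdict.

- **Squeeze:** I pressed the trigger about 12 mm down with shut fingertips at y ≈ -12 mm. The force was about 10 N, and I held it for several tenths of a second before moving sideways.
- **Lock:** I slid about 22 mm to +y, until the side force rose to about 14 N and the arm stopped short of its target. I read this as the button reaching its end stop. Then I backed off and lifted straight up.
- **Last checks:** Only about 3–4 mm of yellow shows in front of the housing; 3.5 mm is expected when the button is fully home. The trigger's apparent size puts it clearly below its released height, but too roughly to confirm the 6–9.5 mm range.
- **Clearance:** The wrist force is about 0 and the arm stands about 80 mm above the blender. It never went near the blue blender.

No check failed, but I could not read the two joint values directly.

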